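Lay out the parts of a panel job round two cartons

TASK

Lay out the parts for the panel job. Stand the steel bush squarely in front of the brown carton (on the robot's side, on the carton's centre line) with a finger's width (about 20 mm) between them, stand the cable gland, nut end down, centred on top of the bush, and put the small flat white screw box in front of the bush on that same line, again about 20 mm off, its long side parallel to the carton's front, so that the bush stands between carton and box. Stand the relay upright in the middle of the top of the larger white carton, its length along the carton's length; leave both cartons and the other things where they are.

Things in the scene. Friction and masses are not known exactly. Their poses are not given: they have to be found in the camera images.
- carton_brown: brown cardboard carton, 55 (x) x 68 (y) x 60 (z) mm, full, 0.7 kg, stays where it is. Origin: centre of its underside; z up; its -x face is its front, always turned to the robot within 15 degrees. Reference for bush and screw box
- carton_white: larger white carton, 90 (x, its length) x 60 (y) x 45 (z) mm, full, 0.8 kg, stays where it is. Origin: centre of its underside; z up; flat top at z = 45 mm. Length within 15 degrees of the robot's forward direction. It and the brown carton may swap places
- bush: plain grey turned steel bush, a short thick tube of 44 mm diameter, 35 mm tall, hole about 22 mm, about 0.35 kg, standing on the desk. Origin: centre of its underside; z up along the hole; flat top ring at z = 35 mm
- gland: black plastic hexagonal cable gland, 32 mm tall, about 0.05 kg, standing on its wider hexagonal nut (nut 12 mm tall, 28 mm across flats along y, 32 mm over corners along x; above it a 27 mm wide body). Origin: centre of its underside; z up
- relay: white relay, upright: foot 60 (x) x 30 (y) mm up to 38 mm, above that a head 37 (x) x 28 (y) mm up to 70 mm, about 0.09 kg. Origin: centre of its underside; z up, x along its length; grasp across y. Either way round is right
- screw_box: small flat white screw box, closed, 60 (x) x 45 (y) x 26 (z) mm, about 0.08 kg. Origin: centre of its underside; z up, x along its long side. Either way round is right
- tape_measure: yellow tape measure, 66 x 89 x 35 mm, bystander, leave alone. Origin: centre of its underside
- solder_reel: blue reel of solder standing on its flange, 54 mm diameter, 38 mm tall, bystander, leave alone. Origin: centre of its underside
- tape_roll: black roll of insulating tape lying flat, 68 mm diameter, 18 mm tall, bystander, leave alone. Origin: centre of its underside
Things that resemble listed ones, but are neither listed nor needed, are in the scene too. Leave any turquoise look-alike of the relay alone.

How it is judged:
By the outcome, as a careful person would: the job done as asked, in the order asked, and still so for the second after the job is handed in, with the robot touching nothing.
It also fails if it takes over 104 s, if anything falls off the work surface, if the arm or the gripper's body presses on something with over 40 N, if the wrist force passes 120 N, or if a joint passes its speed limit or range.

ROBOT

A 6-joint arm with a two-finger parallel gripper is mounted at the origin on a cart in front of the work surface, level with it; the furniture and walls round the work are solid. World frame = base frame: x ahead of the robot, y to its left, z up, the work surface at z = 0. Lengths are in m, angles in degrees, forces in N, time in s.
With the tool pointing down it reaches from about 0.4 to 0.825 m from the base axis. Payload 7 kg.
Tool frame: the origin (TCP) lies midway between the tips of the shut fingers; the grasp point (between the pads) lies 19 mm behind it; z points along the fingers, y is the line along which they close (so a half turn about z gives the same grasp; the last joint's range is limited). The gripper opens to 88 mm and grips with 3 to 60 N. Pads are 19 mm wide; open, the fingers measure 130 mm over their backs; the gripper's body (78 mm by 193 mm) begins 47 mm behind the grasp point.
Start: joints at [93.455, 20.546, 0.682, 0, -70.136, -16.507], TCP at [0.152, 0.658, 0.227] pointing down, gripper open.
Joint ranges: [-176.03, 176.03], [-82.01, 121.73], [-58.28, 71.71], [-173.87, 95.51], [-174.79, -0.11], [-173.66, 173.66]. Speed limits (degrees/s): [136.94, 136.94, 172.46, 180, 180, 180].

INTERFACE

Orientations are given as a 3x3 rotation matrix whose columns are the frame's x, y, z axes.
In Python, from rig import robot gives the robot as it stands. Calls block until the motion is done:
- robot.goto(position, orientation): joint-space move of the TCP to a pose.
- robot.servo_line(position, ori=None, speed=0.15): straight line of the TCP; ori=None keeps the orientation; speed is the mean speed in m/s.
- robot.movej(angles): joint-space move.
- robot.move_gripper(opening): opening from 0.0 (shut) to 1.0 (fully open); the grip force is fixed at half the most; returns when the fingers have stopped.
- robot.dwell(seconds).
- robot.ik(position, orientation): joint angles nearest the present ones, or None.
- robot.grab_frame(name): name is "scene" or "top"; returns (picture, depth): 420x560x3 uint8, red, green, blue; 420x560 float32, m along the optical axis (not along the pixel's ray), 0 where there is no reading.
- robot.camera_info(name): a dict with "vfov" (degrees; the focal length in pixels is half the picture's height over the tangent of half this angle, whatever the lens; pixels are square), "cx", "cy" (the principal point, pixels), "view" (4x4, takes a point from world to camera coordinates). Camera axes: x right, y down, z forward; pixel columns grow to the right and rows downward; lengths in m; the calibration is good to about 2 mm. A picture is of the moment at which its call begins. camera_info takes no time and is no camera call.
A pose or a line that the arm cannot do raises robot.Unreachable and nothing moves.
- robot.job_done(): hands the job in; it is judged then, once.
Readings, each from a call of its own:
- robot.read_t(): time.
- robot.read_qpos(): joint angles.
- robot.read_qvel(): joint speeds.
- robot.read_effort(): joint torques, N m.
- robot.read_position(): TCP position.
- robot.read_tcp_rot(): TCP orientation.
- robot.read_force(): force on the tool from outside, world axes, zero at the start.
- robot.read_ft_torque(): the same for the moment, N m.
- robot.read_grip_width(): opening from 0.0 (shut) to 1.0 (fully open).
- robot.read_finger_force(): force on a finger pad.
Only numpy, scipy, OpenCV 4.12 (cv2) and the standard library are available. Lean on these libraries where they do the work, as an engineer would, in place of code of your own. Each camera call takes 0.05 s, during which the arm holds its last target. There are 200 camera calls.

## Working session

There is one attempt and no reset: what is moved stays moved. The work goes in short steps, each a Python script; the robot and the scene stay as the last script left them, time stands still between calls to the robot, and variables do not carry over. Pictures are saved under pics/ and viewed, at most 14 in all, crops included, and the job is handed in when it is done.

```bash
ls; mkdir -p pics
cat > h.py <<'E'
import numpy as np, cv2
from rig import robot
def cloud(name):
    im,d=robot.grab_frame(name); ci=robot.camera_info(name)
    h,w=d.shape; f=h/2/np.tan(np.radians(ci["vfov"])/2)
    v,u=np.mgrid[:h,:w]
    P=np.stack([(u-ci["cx"])/f*d,(v-ci["cy"])/f*d,d,np.ones_like(d)],-1)
    W=(P@np.linalg.inv(np.array(ci["view"])).T)[...,:3]
    W[d==0]=np.nan
    return im,d,W
E
python3 - <<'E'
from h import *
for n in("scene","top"):
    im,d,W=cloud(n); cv2.imwrite(f"pics/{n}0.png",im[...,::-1]); np.savez(f"{n}0.npz",im=im,W=W)
    ci=robot.camera_info(n); print(ci["vfov"],ci["cx"],ci["cy"],np.linalg.inv(np.array(ci["view"])).round(3),np.isnan(W).mean())
E
```

```text
pics
43.19875165640485 281.47435095454756 207.14094511311745 [[ 0.744 -0.345  0.573 -0.259]
 [-0.669 -0.396  0.629 -0.827]
 [ 0.01  -0.851 -0.525  0.757]
 [ 0.     0.     0.     1.   ]] 0.00399234693877551
57.71549072061416 283.87127440921586 207.49190901801853 [[-0.018 -0.983  0.185  0.357]
 [-1.     0.014 -0.021  0.016]
 [ 0.018 -0.185 -0.983  0.962]
 [ 0.     0.     0.     1.   ]] 0.0038945578231292517
```

View pics/top0.png

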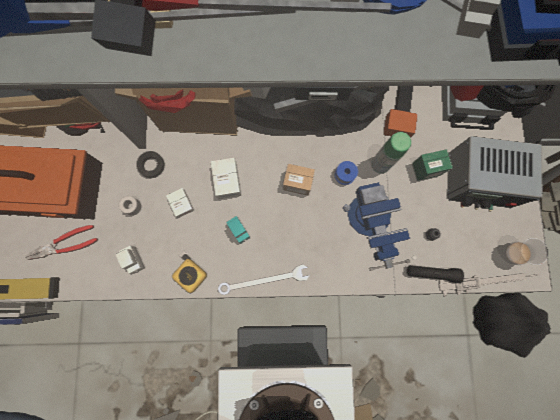

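View pics/scene0.png

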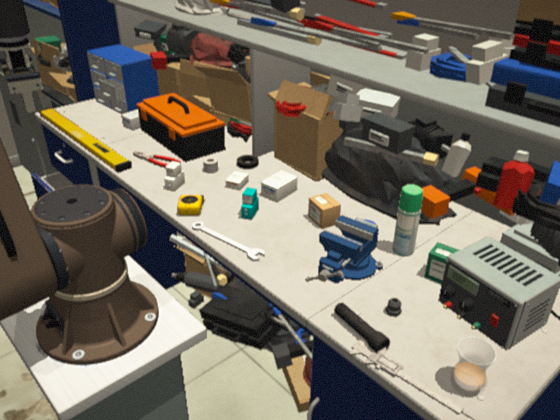

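The top view (up = +x, left = +y) shows the bush at (129,205), the screw box at (179,203), the white carton at (225,178), the brown carton at (298,180), the white relay at (128,260), the turquoise look-alike at (237,230), and the gland probably at (433,234), right of the vise. The scene view shows the same layout, with the gland at (394,306).

```bash
cat > seg.py <<'E'
from h import *
def comps(W,zmin=.008,lo=(.3,-.6),hi=(.85,.6)):
    m=(W[...,2]>zmin)&(W[...,2]<.12)&(W[...,0]>lo[0])&(W[...,0]<hi[0])&(W[...,1]>lo[1])&(W[...,1]<hi[1])
    n,l,s,c=cv2.connectedComponentsWithStats(m.astype(np.uint8),connectivity=4)
    return [(l==i,c[i]) for i in range(1,n) if 25<s[i,4]<4000]
def topfit(P,band=.005):
    zt=np.percentile(P[:,2],95); T=P[P[:,2]>zt-band]
    (c,wh,a)=cv2.minAreaRect((T[:,:2]*1000).astype(np.float32))
    return zt,T,c,wh,a
E
python3 - <<'E'
from seg import *
for n in("top","scene"):
    z=np.load(n+"0.npz"); W=z["W"];im=z["im"]
    t=W[(abs(W[...,2])<.02)&(W[...,0]>.4)&(W[...,0]<.75)&(abs(W[...,1])<.5)]
    print(n,"table z",np.median(t[:,2]))
    for m,c in comps(W):
        P=W[m]; zt,T,ct,wh,a=topfit(P)
        print(c.round(),"n",len(P),"ztop %.0f"%(zt*1e3),"ctr",np.round(ct),"wh",np.round(wh),"a %.0f"%a,"mean",(T.mean(0)*1e3).round(),im[m].mean(0).astype(int))
E
```

```text
top table z 0.00046831194115593
[468. 112.] n 1497 ztop 90 ctr [ 772. -496.] wh [129.  24.] a 84 mean [ 773. -475.   89.] [80 78 75]
[516. 115.] n 52 ztop 118 ctr [ 734. -571.] wh [9. 6.] a 34 mean [ 734. -570.  116.] [48 47 44]
[386. 128.] n 62 ztop 118 ctr [ 713. -247.] wh [52. 19.] a 12 mean [ 705. -249.  116.] [97 80 70]
[ 71. 124.] n 950 ztop 116 ctr [737. 505.] wh [  3. 184.] a 1 mean [737. 505. 116.] [80 64 55]
[460. 179.] n 2760 ztop 114 ctr [ 567. -475.] wh [210. 100.] a 43 mean [ 569. -473.  114.] [69 74 66]
[382. 162.] n 361 ztop 115 ctr [ 638. -248.] wh [48. 17.] a 46 mean [ 635. -247.  115.] [84 82 77]
[149. 164.] n 425 ztop 21 ctr [654. 338.] wh [65. 68.] a 11 mean [654. 338.  18.] [74 70 65]
[225. 178.] n 956 ztop 48 ctr [610. 142.] wh [90. 60.] a 9 mean [610. 142.  46.] [199 198 185]
[346. 171.] n 375 ztop 41 ctr [ 622. -165.] wh [52. 53.] a 45 mean [ 622. -164.   39.] [ 80  96 142]
[298. 179.] n 728 ztop 63 ctr [603. -41.] wh [68. 56.] a 77 mean [602. -41.  61.] [172 146 120]
[376. 222.] n 2912 ztop 119 ctr [ 479. -228.] wh [97. 92.] a 12 mean [ 479. -228.  117.] [ 8
[... 2260 characters left out ...]
119]
[190. 204.] n 476 ztop 37 ctr [368. 223.] wh [67. 55.] a 48 mean [369. 223.  35.] [163 134  28]
[530. 243.] n 1801 ztop 115 ctr [ 795. -480.] wh [214.  37.] a 65 mean [ 782. -493.  115.] [110 109  98]
[207. 230.] n 131 ztop 12 ctr [341. 104.] wh [ 32. 112.] a 3 mean [344. 111.  10.] [236 233 224]
[247. 249.] n 178 ztop 12 ctr [370.  -5.] wh [ 36. 115.] a 3 mean [367. -19.  10.] [239 238 230]
[394. 306.] n 208 ztop 34 ctr [ 461. -381.] wh [22. 22.] a 36 mean [ 461. -380.   32.] [70 68 63]
[369. 338.] n 1362 ztop 36 ctr [ 362. -373.] wh [129.  29.] a 86 mean [ 362. -385.   33.] [96 90 81]
[470. 362.] n 1462 ztop 88 ctr [ 412. -575.] wh [49. 64.] a 90 mean [ 416. -573.   87.] [195 178 154]
```

Run:
```python
from seg import *
W=np.concatenate([np.load(n+"0.npz")["W"].reshape(-1,3) for n in("top","scene")]); W=W[np.isfinite(W[:,0])]
def chk(n,c,own,hl=.105,hw=.047):
    D=W-np.array([*c,0]); out=[]
    for a in range(0,180,15):
        t=np.radians(a); u=D[:,0]*np.cos(t)+D[:,1]*np.sin(t); v=-D[:,0]*np.sin(t)+D[:,1]*np.cos(t)
        m=(abs(u)<hl)&(abs(v)<hw)&(np.hypot(D[:,0],D[:,1])>own)&(D[:,2]<.4)
        out.append((a,int(1e3*np.percentile(W[m,2],99.7))))
    print(n,out)
chk("gland",(.461,-.378),.025); chk("bush",(.546,.380),.03); chk("relay",(.411,.367),.045); chk("box",(.551,.257),.042)
for n,lo,hi in(("vise",(.38,-.33),(.60,-.15)),("can",(.6,-.36),(.75,-.2)),("toolbox",(.4,.4),(.8,.6)),("all",(.35,-.5),(.7,.5))):
    m=((W[:,:2]>lo)&(W[:,:2]<hi)).all(1)&(W[:,2]<.5); print(n,np.percentile(W[m,2],99.8))
# relay foot vs head, carton precise poses
z=np.load("top0.npz")["W"]; s=np.load("scene0.npz")["W"]
for A in(z,s):
    for c,zl,r in(((.411,.367),(.025,.043),.045),((.411,.367),(.064,.08),.045)):
        P=A[(np.hypot(A[...,0]-c[0],A[...,1]-c[1])<r)&(A[...,2]>zl[0])&(A[...,2]<zl[1])]
        print("relay",zl,len(P),cv2.minAreaRect((P[:,:2]*1e3).astype(np.float32)))
    for nm,c,zl,r in(("brown",(.602,-.041),(.054,.07),.06),("white",(.61,.142),(.04,.055),.07),("box",(.55,.257),(.02,.034),.05)):
        P=A[(np.hypot(A[...,0]-c[0],A[...,1]-c[1])<r)&(A[...,2]>zl[0])&(A[...,2]<zl[1])]
        print(nm,cv2.minAreaRect((P[:,:2]*1e3).astype(np.float32)))
im=np.load("top0.npz")["im"]; sc=np.load("scene0.npz")["im"]
r=lambda a:cv2.resize(a[...,::-1],(390,390),interpolation=cv2.INTER_CUBIC)
cv2.imwrite("pics/crop.png",np.hstack([r(im[204:264,403:463]),r(sc[276:336,364:424])]))
```

```text
gland [(0, 121), (15, 36), (30, 36), (45, 37), (60, 6), (75, 119), (90, 118), (105, 118), (120, 123), (135, 126), (150, 122), (165, 126)]
bush [(0, 21), (15, 20), (30, 95), (45, 104), (60, 112), (75, 109), (90, 107), (105, 112), (120, 103), (135, 92), (150, 20), (165, 38)]
relay [(0, 4), (15, 4), (30, 4), (45, 29), (60, 4), (75, 4), (90, 29), (105, 4), (120, 4), (135, 4), (150, 4), (165, 4)]
box [(0, 5), (15, 19), (30, 19), (45, 19), (60, 20), (75, 45), (90, 47), (105, 47), (120, 47), (135, 47), (150, 44), (165, 4)]
vise 0.12072061749699553
can 0.4760144683284997
toolbox 0.4515176444694867
all 0.49149120827878956
relay (0.025, 0.043) 158 ((410.24346923828125, 366.99029541015625), (61.77349090576172, 30.317161560058594), 25.848203659057617)
relay (0.064, 0.08) 221 ((410.4315185546875, 368.0841979980469), (37.45885467529297, 30.166683197021484), 26.836198806762695)
brown ((602.5477905273438, -40.93144607543945), (67.78472137451172, 56.070762634277344), 77.15771484375)
white ((610.2113037109375, 141.9170684814453), (90.1815414428711, 60.1324462890625), 8.699955940246582)
box ((551.05712890625, 257.9852294921875), (61.015403747558594, 45.46896743774414), 24.513477325439453)
relay (0.025, 0.043) 130 ((408.3643493652344, 363.1766052246094), (63.400672912597656, 32.92668151855469), 27.769113540649414)
relay (0.064, 0.08) 93 ((411.9343566894531, 363.7871398925781), (42.19706726074219, 32.86444854736328), 21.027029037475586)
brown ((603.4671630859375, -42.61432647705078), (74.38731384277344, 59.45261764526367), 75.0411605834961)
white ((609.6500854492188, 139.12896728515625), (99.07184600830078, 63.371524810791016), 8.129279136657715)
box ((549.6141357421875, 256.17376708984375), (67.38619995117188, 49.420772552490234), 24.705551147460938)
```

View pics/crop.png

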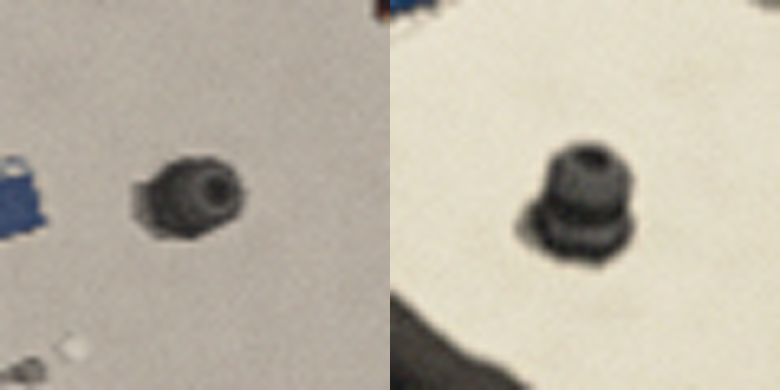

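The gland stands nut down and clear of the vise if I approach with the fingers closing along about 45°. I start with the bush.

```bash
cat >> seg.py <<'E'
BR=np.array([.6027,-.0413]); BA=np.radians(77.0)   # brown centre, direction of its y axis
U=np.array([np.cos(BA),np.sin(BA)]); D=np.array([U[1],-U[0]])  # D: carton +x
def R(yaw):
    t=np.radians(yaw); return np.array([[-np.sin(t),np.cos(t),0],[np.cos(t),np.sin(t),0],[0,0,-1]])
def go(xy,z,yaw):
    q=np.array(robot.read_qpos()); best=None
    for y in(yaw,yaw+180):
        j=robot.ik([*xy,z],R(y))
        if j is not None:
            c=abs(np.array(j)-q).max()
            if best is None or c<best[0]: best=(c,y)
    robot.goto([*xy,z],R(best[1]))
def pick(xy,z,yaw,op=1.,zt=.25,close=0.):
    robot.move_gripper(op); go(xy,zt,yaw)
    robot.servo_line([*xy,z+.04],speed=.2); robot.servo_line([*xy,z],speed=.08)
    robot.move_gripper(close)
    print("grip",robot.read_grip_width()*88,robot.read_finger_force(),robot.read_t())
    robot.servo_line([*xy,zt],speed=.25)
def place(xy,z,yaw,op=1.,zt=.25):
    go(xy,zt,yaw)
    robot.servo_line([*xy,z+.03],speed=.2); robot.servo_line([*xy,z],speed=.05)
    print("F",np.round(robot.read_force(),1),"grip",robot.read_grip_width()*88)
    robot.dwell(.2); robot.move_gripper(op); robot.servo_line([*xy,z+.06],speed=.1); robot.servo_line([*xy,zt],speed=.25)
    print("t",robot.read_t())
def look(tag):
    im,d,W=cloud("top"); cv2.imwrite(f"pics/{tag}.png",im[...,::-1])
    for m,c in comps(W):
        P=W[m]; zt,T,ct,wh,a=topfit(P)
        if len(P)<1100 and abs(ct[1])<400: print(c.round(),"ztop %.0f"%(zt*1e3),"ctr",np.round(ct,1),"wh",np.round(wh),"a %.1f"%a)
    return im,W
E
python3 - <<'E'
from seg import *
pick((.5455,.379),.010,8)
place(BR-D*.0695,.0115,77,op=.8)
go((.461,-.378),.3,45)
look("a")
E
```

```text
grip 43.05506907798089 29.99489533646738 4.6667
F [ 0.2 -0.  -3.7] grip 42.30272770307579
t 11.7333
[386. 128.] ztop 118 ctr [ 712.2 -247.1] wh [52. 18.] a 11.6
[382. 162.] ztop 115 ctr [ 636.3 -247.8] wh [46. 16.] a 46.7
[429. 163.] ztop 73 ctr [ 634.5 -379.3] wh [50. 66.] a 11.3
[149. 164.] ztop 21 ctr [654.2 338.2] wh [66. 66.] a 44.4
[225. 178.] ztop 48 ctr [610.6 142. ] wh [90. 60.] a 8.6
[346. 171.] ztop 41 ctr [ 622.4 -164.2] wh [53. 51.] a 69.7
[298. 179.] ztop 63 ctr [603. -41.] wh [68. 55.] a 76.7
[179. 202.] ztop 29 ctr [551.2 258.2] wh [61. 45.] a 25.4
[293. 206.] ztop 38 ctr [537.1 -26.2] wh [42. 41.] a 88.7
[237. 229.] ztop 73 ctr [479.7 110.6] wh [37. 29.] a 31.7
[129. 260.] ztop 72 ctr [411.  367.7] wh [37. 30.] a 27.0
[189. 275.] ztop 37 ctr [369.7 227.5] wh [60. 57.] a 50.1
[294. 274.] ztop 12 ctr [365.9 -22.4] wh [35. 77.] a 12.8
[411. 270.] ztop 33 ctr [ 371.3 -315.2] wh [20. 23.] a 81.2
[252. 283.] ztop 12 ctr [349.5  77.4] wh [12. 88.] a 11.3
[225. 288.] ztop 13 ctr [340.1 142.6] wh [28. 35.] a 44.3
```

Run:
```python
from seg import *
pick((.461,-.377),.013,45,op=.7,zt=.3)
place((.5365,-.026),.0495,45,op=.55,zt=.3)
go((.551,.2575),.25,24.7)
im,W=look("b")
P=W[(np.hypot(W[...,0]-.536,W[...,1]+.026)<.035)]
for lo,hi in((.060,.075),(.044,.058),(.03,.04)):
    Q=P[(P[:,2]>lo)&(P[:,2]<hi)]; print(lo,len(Q),cv2.minEnclosingCircle((Q[:,:2]*1e3).astype(np.float32)),cv2.minAreaRect((Q[:,:2]*1e3).astype(np.float32)))
_,_,S=cloud("scene")
P=S[(np.hypot(S[...,0]-.536,S[...,1]+.026)<.035)]
for lo,hi in((.060,.075),(.03,.04)):
    Q=P[(P[:,2]>lo)&(P[:,2]<hi)]; print(lo,len(Q),cv2.minEnclosingCircle((Q[:,:2]*1e3).astype(np.float32)),cv2.minAreaRect((Q[:,:2]*1e3).astype(np.float32)))
cv2.imwrite("pics/bc.png",cv2.resize(im[160:230,260:330,::-1],(560,560),interpolation=cv2.INTER_CUBIC))
```

```text
grip 25.42898692778443 30.000250034408964 16.55
F [0.9 0.4 0. ] grip 25.661053530788728
t 23.6917
[386. 128.] ztop 119 ctr [ 712.9 -247.1] wh [50. 18.] a 11.7
[382. 162.] ztop 114 ctr [ 636.4 -246.2] wh [45. 14.] a 43.8
[157. 160.] ztop 21 ctr [664.9 319. ] wh [58. 22.] a 24.5
[225. 178.] ztop 48 ctr [610.5 142. ] wh [90. 60.] a 8.7
[346. 172.] ztop 41 ctr [ 621.7 -164.1] wh [52. 53.] a 44.8
[298. 179.] ztop 63 ctr [602.8 -40.8] wh [68. 56.] a 76.3
[181. 203.] ztop 29 ctr [551.3 258.3] wh [61. 45.] a 25.5
[293. 206.] ztop 68 ctr [537.3 -27.4] wh [22. 22.] a 89.1
[237. 229.] ztop 72 ctr [479.4 110.5] wh [38. 29.] a 32.2
[129. 260.] ztop 72 ctr [410.7 367.8] wh [38. 30.] a 26.4
[189. 275.] ztop 37 ctr [369.6 228. ] wh [61. 57.] a 49.7
[296. 274.] ztop 12 ctr [365.4 -27.7] wh [37. 69.] a 20.5
[443. 276.] ztop 36 ctr [ 362.3 -370.7] wh [132.  29.] a 86.7
[275. 278.] ztop 11 ctr [358.8  18.5] wh [22. 12.] a 89.2
[262. 280.] ztop 12 ctr [355.1  51.3] wh [12. 41.] a 11.3
[228. 287.] ztop 12 ctr [337.8 129.9] wh [59. 29.] a 88.2
0.06 80 ((537.0762939453125, -27.24955940246582), 13.382415771484375) ((536.6019287109375, -26.318038940429688), (24.073129653930664, 24.688600540161133), 87.42341613769531)
0.044 30 ((535.6726684570312, -26.247167587280273), 14.196122169494629) ((532.7662353515625, -26.562253952026367), (25.08740997314453, 20.77349090576172), 86.46052551269531)
0.03 126 ((537.4279174804688, -26.895231246948242), 21.930021286010742) ((537.1502685546875, -26.245800018310547), (42.29303741455078, 40.98906326293945), 89.88314056396484)
0.06 66 ((536.54736328125, -29.638734817504883), 13.564624786376953) ((535.7469482421875, -30.841468811035156), (24.28148651123047, 25.046571731567383), 46.52659606933594)
0.03 96 ((538.3635864257812, -31.484840393066406), 23.202308654785156) ((535.14013671875, -34.85870361328125), (35.83631896972656, 43.50035858154297), 56.386756896972656)
```

View pics/bc.png

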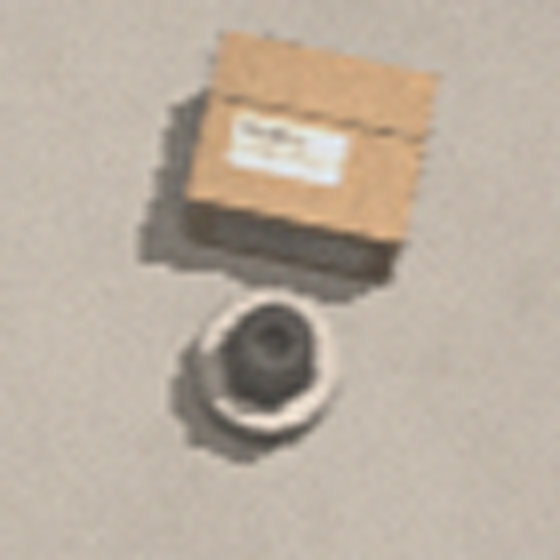

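The top crop shows the gland upright and centred on the bush ring (about (268,350) in the crop), squarely in front of the carton. Next come the screw box and the relay.

Run:
```python
from seg import *
pick((.551,.2575),.009,24.8)
place((.4735,-.0113),.0105,77,op=.95)
pick((.4105,.3672),.043,26.3+90,op=.7)
place((.6105,.1415),.0895,98.6,op=.6)
go((.40,.40),.25,90)
im,W=look("c")
_,s=0,robot.grab_frame("scene")[0]
cv2.imwrite("pics/cc.png",cv2.resize(im[140:260,200:340,::-1],(700,600),interpolation=cv2.INTER_CUBIC))
cv2.imwrite("pics/cs.png",cv2.resize(s[130:280,200:400,::-1],(800,600),interpolation=cv2.INTER_CUBIC))
```

```text
grip 60.01154483922141 29.984861612319946 29.2833
F [ 0.6  0.5 -1.1] grip 60.15994330566309
t 35.975
grip 29.2054778254059 29.902168214321136 40.2917
F [ 0.7 -0.2 -1.7] grip 28.90996525656965
t 46.125
[386. 129.] ztop 118 ctr [ 711.9 -247. ] wh [51. 18.] a 12.9
[382. 162.] ztop 115 ctr [ 636.4 -248. ] wh [46. 15.] a 47.2
[149. 164.] ztop 21 ctr [654.5 338.2] wh [67. 65.] a 17.3
[225. 178.] ztop 116 ctr [610.9 141.3] wh [38. 29.] a 5.4
[346. 171.] ztop 41 ctr [ 621.7 -164.2] wh [52. 54.] a 46.6
[298. 179.] ztop 63 ctr [602.6 -41. ] wh [68. 55.] a 76.9
[293. 206.] ztop 68 ctr [537.  -26.5] wh [23. 22.] a 70.4
[237. 229.] ztop 72 ctr [479.5 110.6] wh [37. 29.] a 32.2
[287. 232.] ztop 29 ctr [472.5 -11.4] wh [60. 45.] a 77.3
[189. 275.] ztop 37 ctr [370.2 227.9] wh [62. 57.] a 49.6
[443. 276.] ztop 36 ctr [ 366.2 -370.2] wh [130.  27.] a 82.2
[295. 274.] ztop 13 ctr [371.4 -22.3] wh [69. 34.] a 89.0
[250. 283.] ztop 12 ctr [349.   83.7] wh [11. 22.] a 14.7
[225. 288.] ztop 13 ctr [338.2 140.7] wh [36. 29.] a 88.4
[240. 285.] ztop 13 ctr [345.3 104.6] wh [11. 18.] a 10.1
```

View pics/cc.png

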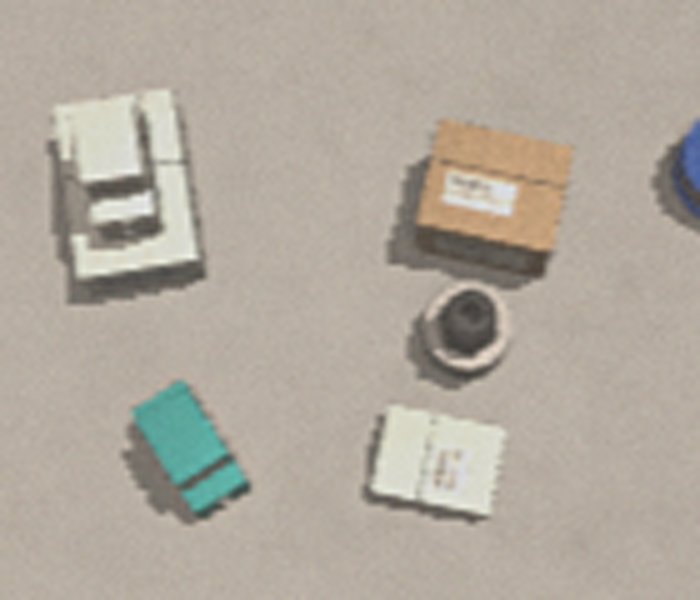

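View pics/cs.png

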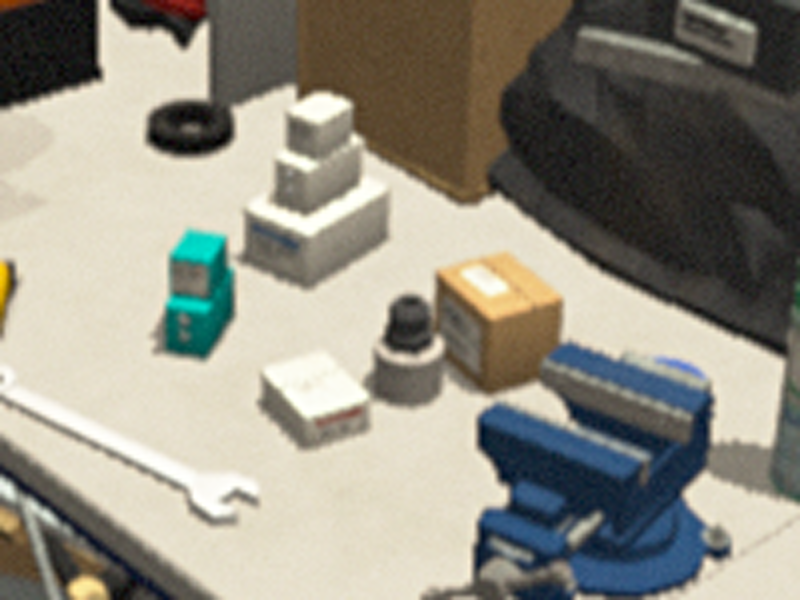

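The top crop shows carton, bush with gland, and screw box in one line, with measured gaps of about 18 mm and 22 mm. The relay stands upright, centred and aligned on the white carton. The scene crop agrees and the bystanders haven't moved, so I'm handing in.

```bash
python3 -c "
from rig import robot
print(robot.job_done(),robot.read_t())"
```

```text
the job is handed in; nothing more can be done
the job is handed in; nothing more can be done
```

The job is handed in, with no verdict returned: the bush stands about 18 mm in front of the brown carton with the gland centred on top, the screw box is about 22 mm in front of the bush on the same line, and the relay stands upright in the middle of the white carton, all done in under 60 s.

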